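# Close the work holder on the heatsink

## Robot

A 7-joint arm with a two-finger parallel gripper is mounted at the origin on the work surface. World frame = base frame: x ahead of the robot, y to its left, z up, the work surface at z = 0. Lengths are in m, angles in rad, forces in N, time in s.
With the tool pointing down it reaches from about 0.425 to 0.95 m from the base axis. Payload 16.7 kg.
Tool frame: the origin (TCP) lies on the centre line of the jaws, within the pads' length; the fingertips stand 11 mm ahead of it and the grasp point (between the pads) lies 8 mm behind it (r.nose_length is the z of the fingertips in the tool frame, in m); z points along the fingers, y is the line along which they close (so a half turn about z gives the same grasp; the last joint's range is limited). The gripper opens to 94 mm and grips with 3 to 60 N. Pads are 16 mm wide; open, the fingers measure 119 mm over their backs; the gripper's body (75 mm by 177 mm) begins 78 mm behind the grasp point.
Start: joints at [-1.46, 0.426, 0.074, 1.606, -0.034, 1.111, -0.067], TCP at [0.173, 0.652, 0.216] pointing down, gripper open.
Joint ranges: [-2.85, 2.85], [-0.5, 2.14], [-1.23, 1.37], [0.21, 2.46], [-1.02, 4.16], [0.16, 2.05], [-2.73, 2.73]. Speed limits (rad/s): [1.89, 1.89, 2.39, 2.39, 3.01, 3.01, 3.01].

## Interface

Orientations are given as a unit quaternion [x, y, z, w].
In Python, from bench import r gives the robot as it stands.
- The arm moves only by the tool apply_moves, never from a script. Its argument "commands" is a list of rows, each a list of 7 numbers: the shift along the tool's x, y, z in cm, then the turn, a rotation vector about the tool's x, y, z in degrees, then the finger opening in cm, from 0 to 9.4. A call has exactly 8 rows; each row shifts and turns the commanded pose from where the row before left it, along the tool's axes as they then stand; what a row does not reach is not made up. A row lasts 1/12 s, in which the tool goes at most 41.7 mm and 7.16 degrees, less where a joint would pass 70% of its speed; a pose out of reach is approached as far as the arm can. A call with a gripper value outside its range is refused whole. The fingers move at their own pace and stop on an object; "squeeze" is the grip in N (left out, the last holds). Time passes only in rows, so rows that do not move let the fingers close, or fill a call up. It gives the time, the measured TCP pose, the force, the opening and the grip force at its end, in the units of the state.
- r.get_obs(): the state, without advancing time (a new reading comes with each control period).
- r.get_image(name): name is "side" or "top"; returns a dict with "frame" (400x640x3 uint8, red, green, blue), "range_z" (400x640 float32, m along the optical axis (not along the pixel's ray), 0 where there is no reading), "camera_matrix" (3x3 intrinsics, pixels), "origin" and "attitude" of the camera in the world. Camera axes: x right, y up, looking along -z (the intrinsics and any distortion apply to the point x, -y, -z); pixel columns grow to the right and rows downward; lengths in m; the calibration is good to about 2 mm. A picture is of the moment at which its call begins.
- r.finish_job(): hands the job in; it is judged then, once.
Trained networks look in a picture, given as the dict that the camera call returned (one of the last four; its "shot" number tells which), for a name from the list of things; names that differ only in an ending like _2 or _b are one class to them, and where a whole thing is asked for, a point or a joint stands for the part that bears it (a point fixed in the world has none). Each returns a list of dicts, best first, with "p" (0 to 1); they miss things now and then, are a little off and sometimes report something else, mostly with a low value. They report only what shows in the picture. A call takes as long as a camera call.
- r.spot_in(thing, picture): "rect" ([left, top, width, height] in pixels, round what is visible of it).
- r.masks_of(thing, picture): "region" (400x640 bool, what is visible of it) and "rect" ([left, top, width, height] in pixels, round what is visible of it).
- r.pinpoint(thing, picture): "location" ([column, row] in pixels: a listed point, or the origin of a listed thing).
The state is a dict: "clock": time; "joint_positions": joint angles; "joint_vel": joint speeds; "effort": joint torques, N m; "tcp_pos": TCP position; "tool_rot": TCP orientation; "force": force on the tool from outside, world axes, zero at the start; "torque": the same for the moment, N m; "finger_gap": finger opening in m; "finger_force": force on a finger pad.
Only numpy, scipy, OpenCV 4.12 (cv2) and the standard library are available. Lean on these libraries where they do the work, as an engineer would, in place of code of your own. Each camera call takes 0.05 s, during which the arm holds its last target. There are 200 camera calls.

## Task

Of the two work holders on the bench, one has a loose finned heatsink lying between its jaws. Wind that holder's handwheel clockwise by its crank handle until the sliding jaw has pushed the heatsink fully home against the fixed jaw and it is held snugly between both, lying flat. Then let go; leave the handwheel of the empty holder alone.

Things in the scene. Friction and masses are not known exactly. Their poses are not given: they have to be found in the camera images.
- wheel: Spoked steel handwheel, 142 mm wide, level, on a vertical axis, of the holder with the heatsink. Origin: on the axis, mid rim, 87 mm above the bench (rim 14 mm thick). z up; x points to the crank handle: upright black peg, 20-22 mm thick, spins freely, 55 mm from the axis, 8 to 61 mm above the origin. Clockwise from above closes: 12.7 mm of jaw per rad. Takes 4 N at the handle; stays where left.
- jaw (a joint): Travel (m) of that holder's sliding jaw away from the wheel, towards the fixed jaw: 0 fully open, growing as it closes. The space between the jaw faces is 0.120 minus this, so about 0.070 when the heatsink is held; turning the handle then gets much stiffer. Fixed jaw's face 265 mm from the wheel's axis. Jaws 100 mm wide, tops 75 mm above the bench, lower than the wheel.
- heatsink: Finned aluminium heatsink, a loose block 50 mm along the rails, 80 mm across, 32 mm high, 0.2 kg, lying on two rails 28 mm above the bench, between the jaws, 4 to 14 mm short of the fixed jaw. Origin: centre of its underside; z up, x along the rails towards the fixed jaw. Home against the fixed jaw, its origin is 240 mm from the wheel's axis.
- spare_handle_mid (a point): Middle (125 mm above the bench) of the crank handle of the other holder, which is of the same make and size but empty; not to be turned. Its wheel's axis is 55 mm from this point.

How it is judged:
On the way:
1. the fingers are on the handwheel or its crank handle while the jaw is still open (contact force between the fingers and wheel above 0.5 N and value of joint jaw below 0.05 m), for 0.1 s.
At the end, for the whole second after the job is handed in: The sliding jaw is closed on the heatsink (joint jaw between 0.066 and 0.076 m), the heatsink lies flat (within 8 degrees) and at rest between the jaws, its origin 230 to 248 mm from the wheel's axis (value of joint jaw between 0.066 and 0.076 m and horizontal distance between heatsink and wheel between 0.23 and 0.248 m and angle between heatsink's own z axis and vertical below 0.15 rad and linear speed of heatsink below 0.01 m/s); the robot touches nothing.
It fails at once if the empty holder's handwheel is turned (its crank handle moves more than 15 mm) (distance of spare_handle_mid from where it was at the start of the episode above 0.015 m).
It also fails if it takes over 48 s, if anything falls off the work surface, if the arm or the gripper's body presses on something with over 40 N, if the wrist force passes 120 N, or if a joint passes its speed limit or range.

## Working session

There is one attempt and no reset: what is moved stays moved. The work goes in short steps, Python scripts to look and compute and a tool call to move; the robot and the scene stay as the last step left them, time stands still between calls to the robot, and variables do not carry over. Pictures are saved under pics/ and viewed, at most 10 in all, crops included, and the job is handed in when it is done.

Besides the shell and the picture viewer there is one more tool, called after "Call:" as name([rows], argument=value, ...), one row to a line, values as JSON. apply_moves: Moves the arm, as the interface text tells. Its arguments: {"type":"object","properties":{"commands":{"type":"array","items":{"type":"array","items":{"type":"number"}}},"squeeze":{"type":"number"}},"required":["commands"]}

```bash
mkdir -p pics; cat > h.py <<'E'
import numpy as np, cv2
from bench import r
from scipy.spatial.transform import Rotation as R
def rot(a):
    a=np.asarray(a,float); return a if a.shape==(3,3) else R.from_quat(a).as_matrix()
def cloud(im):
    K=im["camera_matrix"];z=im["range_z"];v,u=np.mgrid[:z.shape[0],:z.shape[1]]
    P=np.stack([(u-K[0,2])/K[0,0]*z,-(v-K[1,2])/K[1,1]*z,-z],-1)
    return P@rot(im["attitude"]).T+np.asarray(im["origin"])
E
python3 - <<'E'
from h import *
o=r.get_obs();print(o["tcp_pos"],o["tool_rot"],o["clock"])
ims=[]
for n in("top","side"):
    im=r.get_image(n);C=cloud(im);ims.append(im["frame"]);print(n,[k for k in im],im["origin"])
    for t in("wheel","heatsink","spare_handle_mid","jaw"):
        for d in r.masks_of(t,im)[:3]:
            p=C[d["region"]&(im["range_z"]>0)];print(t,"mask",round(d["p"],2),d["rect"],np.median(p,0).round(3),p.max(0).round(3),p.min(0).round(3))
        if t!="jaw":
            for d in r.pinpoint(t,im)[:3]:
                c,w=map(int,np.round(d["location"]));print(t,"pt",round(d["p"],2),c,w,C[w,c].round(3))
    cv2.imwrite(f"pics/{n}0.png",im["frame"][...,::-1])
E
```

```text
[0.17329052 0.65194249 0.21580934] [ 1.29536540e-01  9.91574457e-01 -6.14758965e-04 -4.74955345e-05] 0.0
top ['frame', 'range_z', 'camera_matrix', 'origin', 'attitude', 'shot'] [0.5453097  0.01630323 0.99788465]
wheel mask 0.94 [356.5, 222.2, 62.3, 63.9] [ 0.528 -0.165  0.093] [ 0.599 -0.092  0.15 ] [ 0.465 -0.231  0.04 ]
wheel pt 0.97 388 252 [ 0.53  -0.158  0.096]
heatsink mask 0.76 [391.0, 144.9, 37.2, 27.7] [ 0.751 -0.214  0.05 ] [ 0.788 -0.173  0.063] [ 0.723 -0.256  0.013]
heatsink pt 0.7 408 157 [ 0.755 -0.215  0.034]
spare_handle_mid mask 0.4 [217.0, 271.0, 10.6, 6.2] [0.474 0.187 0.147] [0.483 0.204 0.152] [0.463 0.179 0.091]
spare_handle_mid pt 0.69 224 277 [0.473 0.185 0.148]
jaw mask 0.71 [383.9, 172.5, 42.8, 24.5] [ 0.683 -0.194  0.074] [ 0.72  -0.147  0.08 ] [ 0.66  -0.27  -0.001]
side ['frame', 'range_z', 'camera_matrix', 'origin', 'attitude', 'shot'] [0.14358389 0.45364758 0.67881456]
wheel mask 0.74 [371.2, 165.5, 74.8, 52.4] [ 0.523 -0.169  0.091] [ 0.671 -0.093  0.148] [ 0.463 -0.368 -0.003]
wheel mask 0.26 [325.3, 138.6, 40.5, 25.4] [ 0.751 -0.205  0.054] [ 0.795 -0.156  0.073] [ 0.712 -0.261  0.025]
wheel pt 0.8 406 190 [ 0.531 -0.159  0.094]
heatsink mask 0.66 [323.0, 137.3, 40.6, 26.4] [ 0.751 -0.204  0.054] [ 0.795 -0.156  0.073] [ 0.712 -0.267  0.025]
heatsink pt 0.61 343 160 [ 0.703 -0.162  0.073]
spare_handle_mid mask 0.65 [285.0, 280.7, 11.1, 33.2] [0.468 0.193 0.135] [0.509 0.2   0.149] [0.462 0.175 0.092]
spare_handle_mid pt 0.83 290 293 [0.467 0.193 0.144]
jaw mask 0.76 [336.8, 146.7, 45.2, 33.4] [ 0.679 -0.188  0.061] [ 0.736 -0.147  0.077] [ 0.661 -0.246  0.014]
```

```bash
python3 - <<'E'
from h import *
im=r.get_image("top");C=cloud(im);d=r.masks_of("wheel",im)[0]
p=C[d["region"]&(im["range_z"]>0)]
h=p[p[:,2]>.115];print("handle",len(h),h.mean(0).round(4),h.min(0).round(3),h.max(0).round(3))
rim=p[(abs(p[:,2]-.094)<.006)]
print("rimz",np.median(rim[:,2]),"enclose",cv2.minEnclosingCircle(rim[:,:2].astype(np.float32)))
print(im["frame"].shape)
f=im["frame"][100:330,180:460,::-1]
cv2.imwrite("pics/t1.png",cv2.resize(f,None,fx=2.6,fy=2.6))
# nearby tall stuff
m=(C[...,2]>.11)&(np.hypot(C[...,0]-.53,C[...,1]+.16)<.2)&(im["range_z"]>0)
q=C[m];print(len(q),q.min(0).round(3) if len(q) else 0,q.max(0).round(3) if len(q) else 0)
print(rot(r.get_obs()["tool_rot"]).round(3))
E
```

```text
handle 108 [ 0.495  -0.1993  0.1421] [ 0.484 -0.211  0.116] [ 0.504 -0.192  0.149]
rimz 0.09239402942800595 enclose ((0.5326581597328186, -0.16213099658489227), 0.07067327946424484)
(400, 640, 3)
115 [ 0.484 -0.211  0.11 ] [ 0.504 -0.192  0.149]
[[-0.966  0.257 -0.   ]
 [ 0.257  0.966 -0.   ]
 [ 0.    -0.    -1.   ]]
```

View pics/t1.png

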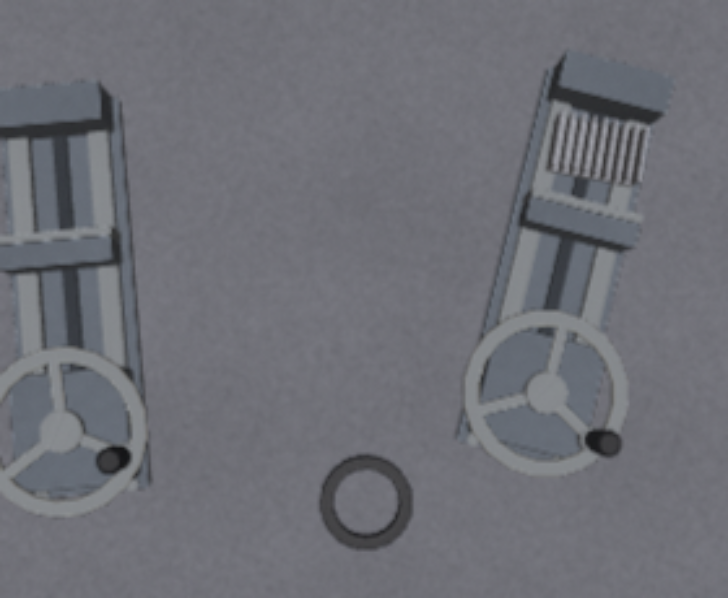

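View pics/side0.png

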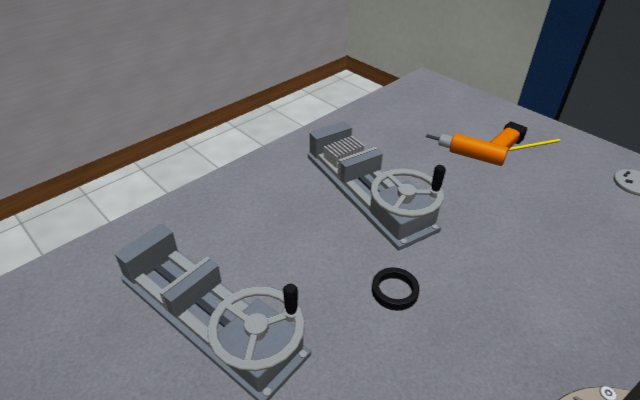

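The heatsink holder is the right-hand one: in the crop its wheel is at about (547,393) and its peg at (605,443). The measured peg radius is 53 mm and the rim top is 92 mm high, both matching the sizes given. I'll approach by way of (0.46, 0.30).

Call:
apply_moves([
  [-2.3,-1.66,0,0,0,0,6],
  [-2.3,-1.66,0,0,0,0,6],
  [-2.3,-1.66,0,0,0,0,6],
  [-2.3,-1.66,0,0,0,0,6],
  [-2.3,-1.66,0,0,0,0,6],
  [-2.3,-1.66,0,0,0,0,6],
  [-2.3,-1.66,0,0,0,0,6],
  [-2.3,-1.66,0,0,0,0,6],
])

```text
clock: 1.57
tcp_pos: [0.3178, 0.4756, 0.2166]
tool_rot: [0.13, 0.992, 0.0, 0.0]
force: [0.1, 0.5, 0.7]
finger_gap: 0.0597
finger_force: 0.0
```

Call:
apply_moves([
  [-2.3,-1.66,0,0,0,0,6],
  [-2.3,-1.66,0,0,0,0,6],
  [-2.3,-1.66,0,0,0,0,6],
  [-2.3,-1.66,0,0,0,0,6],
  [-2.3,-1.66,0,0,0,0,6],
  [-2.3,-1.66,0,0,0,0,6],
  [-2.3,-1.66,0,0,0,0,6],
  [-2.3,-1.66,0,0,0,0,6],
])

```text
clock: 2.23
tcp_pos: [0.4616, 0.2999, 0.2167]
tool_rot: [0.13, 0.992, 0.0, 0.0]
force: [-1.4, 0.8, 0.1]
finger_gap: 0.0598
finger_force: 0.0
```

Call:
apply_moves([
  [-1.0,-2.96,0,0,0,0,6],
  [-1.0,-2.96,0,0,0,0,6],
  [-1.0,-2.96,0,0,0,0,6],
  [-1.0,-2.96,0,0,0,0,6],
  [-1.0,-2.96,0,0,0,0,6],
  [-1.0,-2.96,0,0,0,0,6],
  [-1.0,-2.96,0,0,0,0,6],
  [-1.0,-2.96,0,0,0,0,6],
])

```text
clock: 2.9
tcp_pos: [0.4772, 0.0502, 0.2167]
tool_rot: [0.13, 0.992, 0.0, 0.0]
force: [0.8, -0.7, 0.4]
finger_gap: 0.0598
finger_force: 0.0
```

Call:
apply_moves([
  [-1.0,-2.96,0,0,0,0,6],
  [-1.0,-2.96,0,0,0,0,6],
  [-1.0,-2.96,0,0,0,0,6],
  [-1.0,-2.96,0,0,0,0,6],
  [-1.0,-2.96,0,0,0,0,6],
  [-1.0,-2.96,0,0,0,0,6],
  [-1.0,-2.96,0,0,0,0,6],
  [0,0,0,0,0,0,6],
])

```text
clock: 3.57
tcp_pos: [0.4913, -0.1723, 0.217]
tool_rot: [0.132, 0.991, -0.001, 0.001]
force: [-1.1, -0.3, -1.2]
finger_gap: 0.0603
finger_force: 0.0
```

```bash
python3 - <<'E'
from h import *
o=r.get_obs();print(o["joint_positions"],o["tcp_pos"])
M=rot(o["tool_rot"]);print(M.T@(np.array([.495,-.199,.120])-o["tcp_pos"])*100)
im=r.get_image("side");C=cloud(im)
for d in r.masks_of("wheel",im)[:1]:
    p=C[d["region"]&(im["range_z"]>0)];h=p[(p[:,2]>.115)&(p[:,2]<.152)];print(len(h),np.median(h,0),h.min(0),h.max(0))
cv2.imwrite("pics/s1.png",cv2.resize(im["frame"][60:280,270:520,::-1],None,fx=2.5,fy=2.5))
E
```

```text
[-0.32140143  0.18848379  0.61134522  1.9770185  -0.12534883  1.0116472
  1.65345948] [ 0.49130756 -0.17225888  0.21699706]
[-1.04344945 -2.46804864  9.70522904]
```

View pics/s1.png

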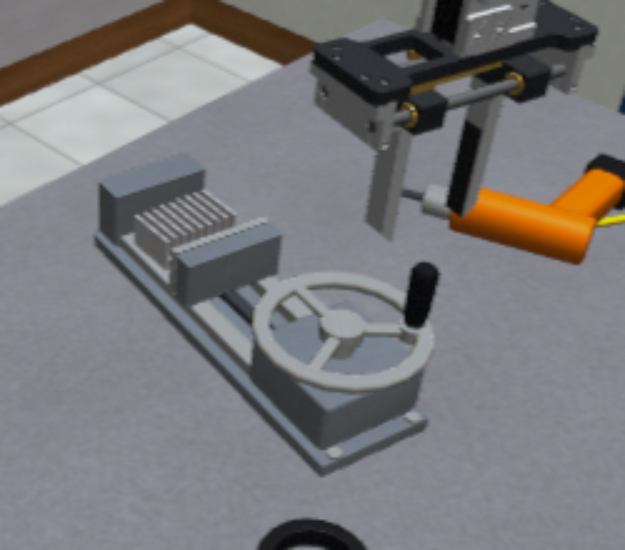

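The gripper is above the peg, with nothing in the way. The peg shows at (420,290) in the crop. Next I'll descend over it.

Call:
apply_moves([
  [-0.5,-1.4,0,0,0,0,6],
  [-0.5,-1.3,0,0,0,0,6],
  [0,0,2,0,0,0,6],
  [0,0,2,0,0,0,6],
  [0,0,2,0,0,0,6],
  [0,0,2,0,0,0,6],
  [0,0,1.7,0,0,0,6],
  [0,0,0,0,0,0,6],
])

```text
clock: 4.33
tcp_pos: [0.493, -0.1933, 0.1168]
tool_rot: [0.129, 0.992, 0.0, -0.002]
force: [-0.4, 0.4, -0.2]
finger_gap: 0.0605
finger_force: 0.0
```

Call:
apply_moves([
  [0,0,0,0,0,0,1],
  [0,0,0,0,0,0,1],
  [0,0,0,0,0,0,1],
  [0,0,0,0,0,0,1],
  [0,0,0,0,0,0,1],
  [0,0,0,0,0,0,1],
  [0,0,0,0,0,0,1],
  [0,0,0,0,0,0,1],
], squeeze=15)

```text
clock: 5.0
tcp_pos: [0.4943, -0.1964, 0.1204]
tool_rot: [0.13, 0.992, -0.0, 0.001]
force: [-3.4, -5.8, 5.8]
finger_gap: 0.021
finger_force: 15.0
```

```bash
cat > arc.py <<'E'
from h import *
import sys
# a rows of `step` deg clockwise from the current handle position about centre c
c=np.array([.5325,-.162]);o=r.get_obs();M=rot(o["tool_rot"]);p=o["tcp_pos"]
v=p[:2]-c;a=np.arctan2(v[1],v[0]);print("pos",p.round(4),"rad",np.hypot(*v).round(4),"ang",np.degrees(a).round(1),"gap",o["finger_gap"],"F",np.round(o["force"],1),"q",o["joint_positions"].round(2))
step,n=float(sys.argv[1]),int(sys.argv[2]);rad=.055
q=np.array([c+rad*np.array([np.cos(a-np.radians(step*(i))),np.sin(a-np.radians(step*(i)))]) for i in range(n+1)])
q[0]=p[:2]
D=np.c_[np.diff(q,axis=0),np.zeros(n)]@M*100
print(D.round(2)[:,:2].tolist())
E
python3 arc.py 10 24
```

```text
pos [ 0.4943 -0.1964  0.1204] rad 0.0514 ang -138.0 gap 0.021042667529318184 F [-3.4 -5.8  5.8] q [-0.22  0.35  0.57  2.04 -0.26  0.82  1.82]
[[0.95, 0.29], [0.64, 0.71], [0.51, 0.81], [0.36, 0.89], [0.2, 0.94], [0.03, 0.96], [-0.13, 0.95], [-0.3, 0.91], [-0.45, 0.85], [-0.59, 0.76], [-0.71, 0.64], [-0.81, 0.51], [-0.89, 0.36], [-0.94, 0.2], [-0.96, 0.03], [-0.95, -0.13], [-0.91, -0.3], [-0.85, -0.45], [-0.76, -0.59], [-0.64, -0.71], [-0.51, -0.81], [-0.36, -0.89], [-0.2, -0.94], [-0.03, -0.96]]
```

Call:
apply_moves([
  [0.8,0.5,0,0,0,0,1],
  [0.64,0.71,0,0,0,0,1],
  [0.51,0.81,0,0,0,0,1],
  [0.36,0.89,0,0,0,0,1],
  [0.2,0.94,0,0,0,0,1],
  [0.03,0.96,0,0,0,0,1],
  [-0.13,0.95,0,0,0,0,1],
  [-0.3,0.91,0,0,0,0,1],
])

```text
clock: 5.67
tcp_pos: [0.4936, -0.1267, 0.121]
tool_rot: [0.13, 0.992, -0.001, 0.003]
force: [8.8, -14.0, -2.8]
finger_gap: 0.0208
finger_force: 15.0
```

```bash
python3 arc.py 10 16
```

```text
pos [ 0.4936 -0.1267  0.121 ] rad 0.0525 ang 137.8 gap 0.020797789080328696 F [  8.8 -14.   -2.8] q [-0.35  0.3   0.57  2.09 -0.22  0.8   1.66]
[[-0.29, 0.92], [-0.64, 0.71], [-0.76, 0.59], [-0.85, 0.45], [-0.91, 0.29], [-0.95, 0.13], [-0.96, -0.04], [-0.94, -0.2], [-0.89, -0.36], [-0.81, -0.51], [-0.71, -0.64], [-0.59, -0.76], [-0.45, -0.85], [-0.29, -0.91], [-0.13, -0.95], [0.04, -0.96]]
```

Call:
apply_moves([
  [-0.7,0.6,0,0,0,0,1],
  [-0.75,0.6,0,0,0,0,1],
  [-0.8,0.55,0,0,0,0,1],
  [-0.85,0.45,0,0,0,0,1],
  [-0.91,0.29,0,0,0,0,1],
  [-0.95,0.13,0,0,0,0,1],
  [-0.96,-0.04,0,0,0,0,1],
  [-0.94,-0.2,0,0,0,0,1],
])

```text
clock: 6.33
tcp_pos: [0.5647, -0.1185, 0.1205]
tool_rot: [0.129, 0.992, 0.001, 0.0]
force: [-3.3, 5.5, 7.9]
finger_gap: 0.0211
finger_force: 15.0
```

```bash
sed -i 's/.5325,-.162/.535,-.162/' arc.py; python3 arc.py 10 16
```

```text
pos [ 0.5647 -0.1185  0.1205] rad 0.0527 ang 55.7 gap 0.02107624787421291 F [-3.3  5.5  7.9] q [-0.33  0.42  0.54  1.94 -0.28  0.85  1.67]
[[-0.95, -0.18], [-0.79, -0.54], [-0.68, -0.67], [-0.56, -0.78], [-0.41, -0.87], [-0.26, -0.92], [-0.09, -0.95], [0.07, -0.96], [0.24, -0.93], [0.4, -0.87], [0.54, -0.79], [0.67, -0.68], [0.78, -0.56], [0.87, -0.41], [0.92, -0.26], [0.95, -0.09]]
```

Call:
apply_moves([
  [-0.88,-0.4,0,0,0,0,1],
  [-0.79,-0.54,0,0,0,0,1],
  [-0.68,-0.67,0,0,0,0,1],
  [-0.56,-0.78,0,0,0,0,1],
  [-0.41,-0.87,0,0,0,0,1],
  [-0.26,-0.92,0,0,0,0,1],
  [-0.09,-0.95,0,0,0,0,1],
  [0.07,-0.96,0,0,0,0,1],
])

```text
clock: 7.0
tcp_pos: [0.5827, -0.1888, 0.1199]
tool_rot: [0.13, 0.992, -0.0, 0.0]
force: [0.7, 0.1, -0.7]
finger_gap: 0.0104
finger_force: 0.0
```

```bash
cat >> arc.py <<'E'
im=r.get_image("side");C=cloud(im);u=np.array([.973,-.232])
for t in("heatsink","jaw"):
    for d in r.masks_of(t,im)[:1]:
        p=C[d["region"]&(im["range_z"]>0)];p=p[(p[:,2]>.045)&(p[:,2]<.085)];s=(p[:,:2]-c)@u;print(t,round(d["p"],2),np.percentile(s,[2,50,98]).round(3),np.median(p[:,2]))
cv2.imwrite(f"pics/s_{o['clock']:.2f}.png",cv2.resize(im["frame"][60:280,270:520,::-1],None,fx=2.5,fy=2.5))
print(f"pics/s_{o['clock']:.2f}.png")
E
python3 arc.py 10 16
```

```text
pos [ 0.5827 -0.1888  0.1199] rad 0.0547 ang -29.4 gap 0.010438376470894625 F [ 0.7  0.1 -0.7] q [-0.2   0.47  0.53  1.86 -0.3   0.89  1.79]
[[0.29, -0.91], [0.47, -0.83], [0.61, -0.74], [0.73, -0.62], [0.83, -0.49], [0.9, -0.34], [0.94, -0.18], [0.96, -0.01], [0.95, 0.16], [0.9, 0.32], [0.83, 0.47], [0.74, 0.61], [0.62, 0.73], [0.49, 0.83], [0.34, 0.9], [0.18, 0.94]]
heatsink 0.83 [0.234 0.249 0.264] 0.0554837240351318
jaw 0.67 [0.233 0.249 0.264] 0.05570253453867646
pics/s_7.00.png
```

The gap has fallen to 10 mm, so the peg slipped out of the grip. I'll look.

```bash
cat > look.py <<'E'
from h import *
o=r.get_obs();c=np.array([.5345,-.162]);M=rot(o["tool_rot"])
for n in("top","side"):
    im=r.get_image(n);C=cloud(im)
    q=C[(im["range_z"]>0)&(C[...,2]>.105)&(C[...,2]<.152)&(np.hypot(C[...,0]-c[0],C[...,1]-c[1])<.085)&(im["frame"].max(-1)<70)]
    print(n,len(q))
    if len(q): 
        print(np.median(q,0).round(4),q.min(0).round(3),q.max(0).round(3))
        v=np.median(q,0)[:2]-o["tcp_pos"][:2];print("tool dx,dy cm",(M[:2,:2].T@v*100).round(2))
    y,x=(100,340) if n=="top" else (60,270)
    cv2.imwrite(f"pics/l_{n}_{o['clock']:.2f}.png",cv2.resize(im["frame"][y:y+220,x:x+250,::-1],None,fx=2.5,fy=2.5));print(o['clock'])
E
python3 look.py
```

```text
top 20
[ 0.5863 -0.1715  0.1401] [ 0.57  -0.173  0.12 ] [ 0.594 -0.123  0.15 ]
tool dx,dy cm [0.04 1.81]
7.15
side 296
[ 0.5746 -0.1293  0.1317] [ 0.567 -0.195  0.105] [ 0.587 -0.12   0.152]
tool dx,dy cm [2.26 5.59]
7.15
```

View pics/s_7.00.png

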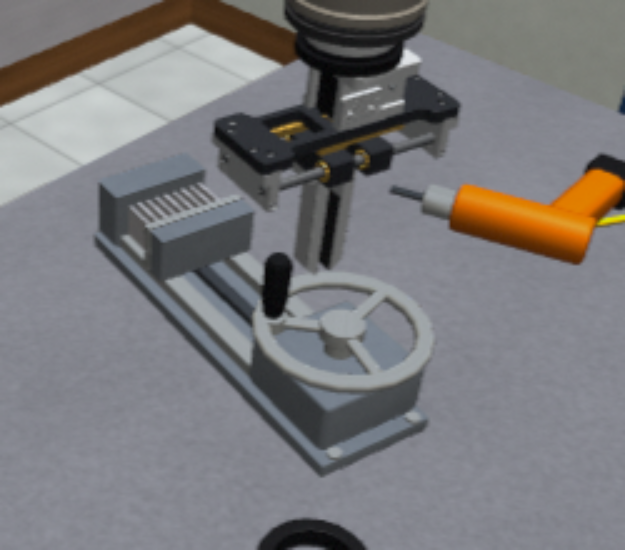

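The peg, at (278,285) in the crop, slipped out along the pads at a wheel angle of about 38°, probably because the jaw met the heatsink. I'll regrip it with a stronger squeeze. The closing axis is now closer to the tangent of the motion.

Call:
apply_moves([
  [0,0,-2.5,0,0,0,1],
  [0,0,-2.5,0,0,0,1],
  [0,0,-0.5,0,0,0,6],
  [0.5,1.4,0,0,0,0,6],
  [0.5,1.4,0,0,0,0,6],
  [0.5,1.4,0,0,0,0,6],
  [0.4,1.3,0,0,0,0,6],
  [0,0,0,0,0,0,6],
])

```text
clock: 7.92
tcp_pos: [0.5786, -0.1265, 0.1741]
tool_rot: [0.128, 0.992, 0.001, -0.0]
force: [1.2, 0.7, -0.0]
finger_gap: 0.0464
finger_force: 0.0
```

```bash
python3 look.py; python3 -c "
from h import *
print(r.get_obs()['tcp_pos'])"
```

```text
top 0
7.9167
side 215
[ 0.5733 -0.1257  0.131 ] [ 0.567 -0.139  0.105] [ 0.586 -0.12   0.148]
tool dx,dy cm [ 0.53 -0.05]
7.9167
[ 0.57855298 -0.12946224  0.17439291]
```

Call:
apply_moves([
  [0,-0.3,1,0,0,0,6],
  [0,0,1.5,0,0,0,6],
  [0,0,1.5,0,0,0,6],
  [0,0,1.4,0,0,0,6],
  [0,0,0,0,0,0,1],
  [0,0,0,0,0,0,1],
  [0,0,0,0,0,0,1],
  [0,0,0,0,0,0,1],
], squeeze=50)

```text
clock: 8.68
tcp_pos: [0.5781, -0.1335, 0.1212]
tool_rot: [0.13, 0.992, -0.0, 0.001]
force: [0.1, 0.4, 0.1]
finger_gap: 0.0364
finger_force: 0.0
```

```bash
python3 arc.py 8 10
```

```text
pos [ 0.5781 -0.1335  0.1212] rad 0.0517 ang 33.5 gap 0.03639434642323407 F [0.1 0.4 0.1] q [-0.29  0.44  0.53  1.91 -0.29  0.87  1.69]
[[-0.76, -0.3], [-0.46, -0.62], [-0.36, -0.68], [-0.27, -0.72], [-0.16, -0.75], [-0.06, -0.77], [0.05, -0.77], [0.15, -0.75], [0.26, -0.72], [0.36, -0.68]]
heatsink 0.68 [0.209 0.249 0.266] 0.05656423884273709
jaw 0.96 [0.182 0.186 0.212] 0.06313463796622953
pics/s_8.68.png
```

Call:
apply_moves([
  [0,0,0,0,0,0,1],
  [0,0,0,0,0,0,1],
  [0,0,0,0,0,0,1],
  [0,0,0,0,0,0,1],
  [-0.5,-0.6,0,0,0,0,1],
  [-0.36,-0.68,0,0,0,0,1],
  [-0.27,-0.72,0,0,0,0,1],
  [0,0,0,0,0,0,1],
])

```text
clock: 9.5
tcp_pos: [0.5867, -0.1408, 0.1208]
tool_rot: [0.125, 0.992, 0.008, -0.001]
force: [6.1, 68.6, 22.5]
finger_gap: 0.0209
finger_force: 50.0
```

```bash
python3 arc.py 8 10;python3 look.py
```

```text
pos [ 0.5867 -0.1408  0.1208] rad 0.0558 ang 22.3 gap 0.020905265100147383 F [ 6.1 68.6 22.5] q [-0.26  0.46  0.52  1.88 -0.31  0.89  1.73]
[[-0.35, -0.7], [-0.32, -0.7], [-0.22, -0.73], [-0.12, -0.76], [-0.01, -0.77], [0.1, -0.76], [0.2, -0.74], [0.3, -0.7], [0.4, -0.66], [0.49, -0.59]]
heatsink 0.74 [0.215 0.251 0.265] 0.05582826915917899
jaw 0.94 [0.183 0.187 0.213] 0.06462035975287095
pics/s_9.50.png
top 7
[ 0.5932 -0.1185  0.1255] [ 0.587 -0.12   0.121] [ 0.6   -0.117  0.131]
tool dx,dy cm [-0.09  2.32]
9.65
side 214
[ 0.5763 -0.1349  0.1336] [ 0.571 -0.154  0.105] [ 0.59  -0.126  0.152]
tool dx,dy cm [1.15 0.32]
9.65
```

The handle now takes 69 N, and the heatsink spans 215 to 265 mm from the axis, so it is clamped home. I'll take the load off, open and rise.

Call:
apply_moves([
  [0.2,0.4,0,0,0,0,1],
  [0.2,0.4,0,0,0,0,1],
  [0,0,0,0,0,0,6],
  [0,0,0,0,0,0,6],
  [0,0,0,0,0,0,6],
  [0,0,0,0,0,0,6],
  [0,0,0,0,0,0,6],
  [0,0,0,0,0,0,6],
])

```text
clock: 10.42
tcp_pos: [0.5814, -0.1469, 0.1204]
tool_rot: [0.13, 0.992, -0.0, -0.0]
force: [-0.6, 0.1, -0.1]
finger_gap: 0.0569
finger_force: 0.0
```

Call:
apply_moves([
  [0,0,0,0,0,0,6],
  [0,0,-1.5,0,0,0,6],
  [0,0,-2,0,0,0,6],
  [0,0,-2,0,0,0,6],
  [0,0,-2,0,0,0,6],
  [0,0,-2,0,0,0,6],
  [0,0,-2,0,0,0,6],
  [0,0,0,0,0,0,6],
])

```text
clock: 11.08
tcp_pos: [0.583, -0.1473, 0.2391]
tool_rot: [0.13, 0.992, 0.0, 0.002]
force: [0.6, -0.5, 0.7]
finger_gap: 0.0604
finger_force: 0.0
```

Call:
apply_moves([
  [2.5,0,0,0,0,0,6],
  [2.5,0,0,0,0,0,6],
  [2.5,0,0,0,0,0,6],
  [2.5,0,0,0,0,0,6],
  [2.5,0,0,0,0,0,6],
  [0,3,0,0,0,0,6],
  [0,3,0,0,0,0,6],
  [0,0,0,0,0,0,6],
])

```text
clock: 11.75
tcp_pos: [0.4771, -0.0516, 0.2354]
tool_rot: [0.127, 0.992, 0.001, 0.0]
force: [-0.1, -0.2, -0.3]
finger_gap: 0.0603
finger_force: 0.0
```

```bash
python3 arc.py 8 1;python3 look.py; ls pics
```

```text
pos [ 0.4771 -0.0516  0.2354] rad 0.1247 ang 117.7 gap 0.060258846446713865 F [-0.1 -0.2 -0.3] q [-0.52  0.08  0.53  2.03 -0.05  1.04  1.35]
[[-5.29, -4.68]]
heatsink 0.74 [0.214 0.25  0.265] 0.05646017995351138
jaw 0.8 [0.182 0.187 0.213] 0.06937906402637561
pics/s_11.75.png
top 92
[ 0.5802 -0.1305  0.1467] [ 0.572 -0.144  0.108] [ 0.589 -0.123  0.152]
tool dx,dy cm [-11.95  -4.46]
11.9
side 125
[ 0.578  -0.1265  0.1208] [ 0.57  -0.14   0.105] [ 0.587 -0.123  0.148]
tool dx,dy cm [-11.64  -4.14]
11.9
l_side_11.90.png
l_side_7.15.png
l_side_7.92.png
l_side_9.65.png
l_top_11.90.png
l_top_7.15.png
l_top_7.92.png
l_top_9.65.png
s1.png
s_11.75.png
s_7.00.png
s_8.68.png
s_9.50.png
side0.png
t1.png
top0.png
```

View pics/l_top_11.90.png

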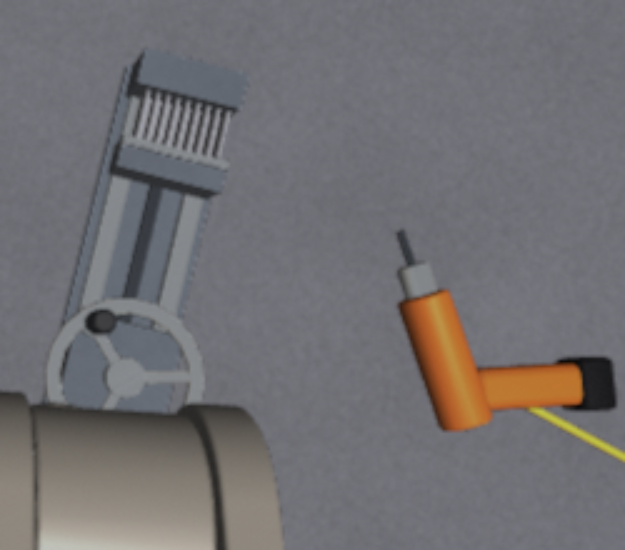

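View pics/l_side_11.90.png

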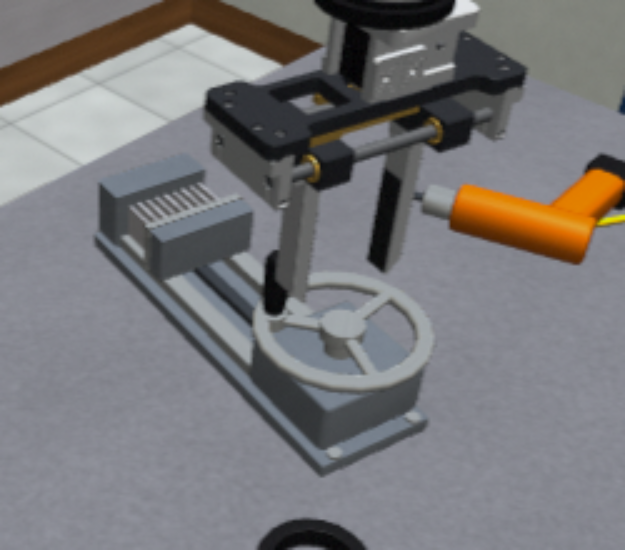

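```bash
python3 - <<'E'
from h import *
im=r.get_image("top");C=cloud(im);c=np.array([.534,-.162]);u=np.array([.973,-.232]);w=np.array([.232,.973])
s=(C[...,:2]-c)@u;t=(C[...,:2]-c)@w
for lo in(-.03,-.015,0,.015):
    m=(im["range_z"]>0)&(t>lo)&(t<lo+.015)&(s>.15)&(s<.31)
    h=[(round(a,3),round(float(np.median(C[...,2][m&(abs(s-a)<.003)])),3)) for a in np.arange(.165,.305,.006)]
    print(lo,[f"{int(a*1000)}:{int(b*1000)}" for a,b in h])
E
```

```text
return _methods._mean(a, axis=axis, dtype=dtype,
  ret = ret.dtype.type(ret / rcount)
Traceback (most recent call last):
ValueError: cannot convert float NaN to integer
```

Both views show the heatsink flat and touching both jaws, at crop pixels (180,125) from the top and (190,210) from the side. It spans 214 to 265 mm from the axis and the sliding jaw's face is at 213 mm. The gripper is clear, so I'll hand the job in.

```bash
python3 -c "
from bench import r
print(r.finish_job())"
```

```text
the job is handed in; nothing more can be done
None
```

The job is handed in: the heatsink is clamped flat and home between both jaws (sliding jaw's face measured at about 213 mm from the wheel's axis, so a jaw travel of about 0.07 m), the gripper has let go and is clear, and the spare wheel was not touched; the hand-in call returned no verdict.

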